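# Switch off the cover-drying box and open it to cool

## Robot

A 6-joint arm with a two-finger parallel gripper is mounted at the origin on the work surface. World frame = base frame: x ahead of the robot, y to its left, z up, the work surface at z = 0. Lengths are in mm, angles in rad, forces in N, time in s.
With the tool pointing down it reaches from about 350 to 725 mm from the base axis. Payload 4.3 kg.
Tool frame: the origin (TCP) lies at the very end of the fingers, on their centre line; the grasp point (between the pads) lies 19 mm behind it; z points along the fingers, y is the direction in which the jaws open and shut (so a half turn about z gives the same grasp; the last joint's range is limited). The gripper opens to 85 mm and grips with 20 to 120 N. Pads are 22 mm wide; open, the fingers measure 114 mm over their backs; the gripper's body (76 mm by 85 mm) begins 54 mm behind the grasp point. The pads swing forward as they close: fully open they stand 13 mm farther back than shut.
Start: joints at [-1.367, 0.377, 0.081, 1.274, 0, 1.46], TCP at [177.499, -546.956, 231.329] pointing down, gripper open.
Joint ranges: [-2.72, 2.72], [-0.84, 1.66], [-1.02, 1.22], [-1.77, 2.12], [-1.37, 1.28], [-3.14, 3.14]. Speed limits (rad/s): [2.57, 2.57, 3.14, 3.14, 3.14, 3.14].

## Interface

Orientations are given as [roll, pitch, yaw] about the fixed x, y, z axes, in that order (R = Rz(yaw) Ry(pitch) Rx(roll)).
In Python, from station import env gives the robot as it stands.
- The arm moves only by the shell command python3 -m creep 'ROWS' [OPENING] [FORCE]. ROWS is JSON, a list of rows, each a list of 2 entries, a list of its own where there are three numbers: the shift along the tool's x, y, z in m, then the turn about the tool's z in degrees. In form: [[[x, y, z], spin], ...]. A call has exactly 10 rows; each row shifts and turns the pose as measured when the row begins, along the tool's axes as they then stand; what a row does not reach is not made up. A row lasts 1/12 s, in which the tool goes at most 41.7 mm and 7.16 degrees, less where a joint would pass 70% of its speed; a pose out of reach is approached as far as the arm can. A call is refused whole if a number of a shift passes 0.0417 or a number of a turn 7.16, either way. A call with a gripper value outside its range is refused whole. OPENING is the finger opening in m, from 0 to 0.0854, set as the call begins (- or left out, the last holds). The fingers move at their own pace and stop on an object; FORCE is the grip in N (left out, the last holds). Time passes only in rows, so rows that do not move let the fingers close, or fill a call up. It gives the time, the measured TCP pose, the force and the opening at its end, in the units of the state.
- env.state(): the state, without advancing time (a new reading comes with each control period).
- env.get_image(name): name is "scene" or "top"; returns a dict with "color" (420x560x3 uint8, red, green, blue), "fx", "fy", "cx", "cy" (pixels), "R" (3x3) and "t" (3): a world point X has camera coordinates R X + t. Camera axes: x right, y down, z forward; pixel columns grow to the right and rows downward; lengths in mm; the calibration is good to about 2 mm. A picture is of the moment at which its call begins. There is no depth.
- env.hand_in(): hands the job in, once; it reports no verdict.
Trained networks look in the newest picture that a camera, given by its name, has taken for a name from the list of things; names that differ only in an ending like _2 or _b are one class to them, and where a whole thing is asked for, a point or a joint stands for the part that bears it (a point fixed in the world has none). Each returns a list of dicts, best first, with "confidence" (0 to 1); they miss things now and then, are a little off and sometimes report something else, mostly with a low value. They report only what shows in the picture. A call takes as long as a camera call.
- env.cut_out(query, camera): "region" (420x560 bool, what is visible of it) and "pixel" ([column, row] in pixels, amid what is visible of it).
The state is a dict: "time_s": time; "joint_pos": joint angles; "qd": joint speeds; "tau": joint torques, N m; "position": TCP position; "orientation": TCP orientation; "force": force on the tool from outside, world axes, zero at the start; "ft_torque": the same for the moment, N m; "grip_width": finger opening in mm.
Only numpy, scipy, OpenCV 4.12 (cv2) and the standard library are available. Lean on these libraries where they do the work, as an engineer would, in place of code of your own. Each camera call takes 0.05 s, during which the arm holds its last target. There are 200 camera calls.

## Task

The postmarked covers in the grey drying box are dry. First turn its timer (the large bar knob on the control deck) fully anticlockwise to its off stop while the lid is still shut, then lift the hinged lid open until it rests on its stop and let go. Leave the small round fan knob and the hand stamp, ink pad and pad cover lying around the box as they are.

Things in the scene. Friction and masses are not known exactly. Their poses are not given: they have to be found in the camera images.
- dryer: Fixed grey drying box. Origin on the table under the centre of its square chamber; x from its front (vent slots, towards the robot) to its back, y to its left, z up. Chamber 180 x 180 mm, 100 mm high, shut by the lid. On its right (-y) the control deck, 180 mm (x) x 150 mm (y), 70 mm high, y = -240 to -90 mm, with two black knobs.
- timer (a joint): Angle of the timer knob about its upright axis, rad: 0 = off, at the anticlockwise end stop; grows clockwise seen from above, up to 3.0. Light friction (about 0.06 N m); it stays where it is left, no spring.
- timer_grip (a point): On the timer knob's axis, 107 mm above the table, at x -35, y -165 mm of the dryer; turns with the knob: a black disc 64 mm across, 8 mm high, with an upright bar 61 mm long (this point's x), 14 mm thick (y), reaching 7 mm above this point and 17 mm below it to the disc. White mark on the bar's -x end. At off the bar lies along the dryer's x, mark to the front, at the broad tick.
- lid (a joint): Opening angle of the lid, rad: 0 = shut, 1.8 = on its stop (a little past upright, leaning back). The hinge is stiff (about 0.33 N m of friction): the lid stays at any angle and must be moved all the way; lifting takes about 4 N at the handle.
- lid_hinge (a point): Centre of the lid's hinge line, on the chamber's back upper edge, 100 mm above the table, 90 mm behind the dryer's origin; the line runs along the dryer's y. Turns with the lid: a plate 180 x 180 mm, 8 mm thick, 0.25 kg, reaching from here along this point's -x axis. Opens upwards and back, away from the front.
- lid_handle (a point): Middle of the lid's steel bar handle: a round bar 11 mm thick along the dryer's y axis, 90 mm long, 35 mm above the lid's upper face, 15 mm behind the lid's front edge. In the frame of lid_hinge at x = -165, z = +43 mm; 143 mm above the table when shut. Turns with the lid. Pinched from above, the bar can turn between the fingers as the lid swings.
- fan_rim (a point): Point on the top edge of the small round black fan knob (36 mm across, 18 mm high), which stands on the deck 95 mm behind the timer knob. The point lies 16 mm off that knob's axis and turns with it. Not to be turned.
- stamp_a: Black self-inking hand stamp, 70 x 50 mm, 95 mm high, standing close to the right of the control deck. Origin under its centre. Loose; leave.
- ink_pad: Yellow ink pad, 120 x 85 mm, 22 mm high, lying to the left of the chamber. Origin under its centre. Loose; leave.
- pad_cover: Blue ink pad cover, 125 x 90 mm, 12 mm high, lying behind the drying box. Origin under its centre. Loose; leave.

How it is judged:
By the outcome, as a careful person would: the job done as asked, in the order asked, and still so for the second after the job is handed in, with the robot touching nothing.
It also fails if it takes over 58 s, if anything falls off the work surface, if the arm or the gripper's body presses on something with over 40 N, if the wrist force passes 120 N, or if a joint passes its speed limit or range.

## Working session

There is one attempt and no reset: what is moved stays moved. The work goes in short steps, Python scripts to look and compute and a shell command to move; the robot and the scene stay as the last step left them, time stands still between calls to the robot, and variables do not carry over. Pictures are saved under pics/ and viewed, about 8 in all and at most 12, crops included, and the job is handed in when it is done.

```bash
mkdir -p pics; ls; python3 - <<'E'
from station import env
import cv2,numpy as np
s=env.state();print({k:np.round(v,3).tolist() for k,v in s.items()})
for c in("scene","top"):
    im=env.get_image(c);cv2.imwrite(f"pics/a_{c}.png",im["color"][:,:,::-1])
    print(c,im["fx"],im["fy"],im["cx"],im["cy"],np.round(im["R"],4).tolist(),np.round(im["t"],1).tolist())
    for q in("dryer","timer_grip","lid_handle","fan_rim","lid_hinge","stamp_a"):
        for r in env.cut_out(q,c)[:2]:print(q,round(r["confidence"],2),np.round(r["pixel"],1),r["region"].sum())
E
```

```text
pics
{'time_s': 0.0, 'joint_pos': [-1.367, 0.378, 0.08, 1.274, 0.0, 1.46], 'qd': [-0.001, -0.001, -0.0, 0.0, -0.001, -0.001], 'tau': [0.002, -46.361, 26.987, 0.021, 0.0, -0.0], 'position': [177.372, -546.268, 230.343], 'orientation': [-3.14, -0.0, 0.314], 'force': [-0.28, -0.425, 0.64], 'ft_torque': [-0.017, -0.021, -0.033], 'grip_width': 85.201}
scene 517.0302493368317 517.0302493368317 276.65549541042367 212.24032496286438 [[0.3631, 0.9317, -0.0003], [0.6073, -0.237, -0.7583], [-0.7066, 0.2751, -0.6519]] [-260.8, -277.0, 1630.6]
dryer 0.79 [233.2 226.2] 11738
timer_grip 0.69 [186.4 201.6] 599
lid_handle 0.74 [260.  203.4] 4384
fan_rim 0.53 [186.  232.9] 196
lid_hinge 0.75 [255.6 198.7] 4308
stamp_a 0.72 [127.2 221.5] 1058
stamp_a 0.57 [259.  204.7] 4436
top 411.0883526332611 411.0883526332611 279.4399380302517 212.91781736003952 [[0.03, -0.9993, 0.0234], [-0.9943, -0.0322, -0.1016], [0.1023, -0.0202, -0.9945]] [5.5, 598.1, 979.5]
dryer 0.6 [310.3 241.6] 11220
timer_grip 0.57 [346.9 264.8] 639
lid_handle 0.55 [279.5 232.2] 6339
fan_rim 0.76 [355.6 228. ] 142
lid_hinge 0.83 [284.1 231.4] 6402
stamp_a 0.82 [401.8 281.4] 779
stamp_a 0.17 [346.3 265.3] 613
```

```bash
python3 - <<'E'
import cv2
a=cv2.imread("pics/a_top.png")[150:330,200:440];cv2.imwrite("pics/b_top.png",cv2.resize(a,None,fx=3.3,fy=3.3,interpolation=cv2.INTER_CUBIC))
a=cv2.imread("pics/a_scene.png")[130:310,100:340];cv2.imwrite("pics/b_scene.png",cv2.resize(a,None,fx=3.3,fy=3.3,interpolation=cv2.INTER_CUBIC))
E
```

```text
(no output)
```

View pics/b_top.png

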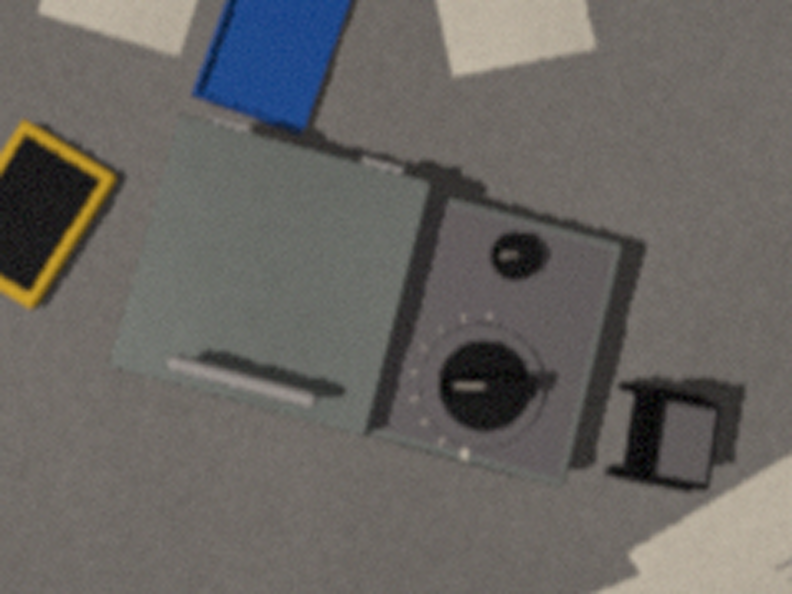

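View pics/b_scene.png

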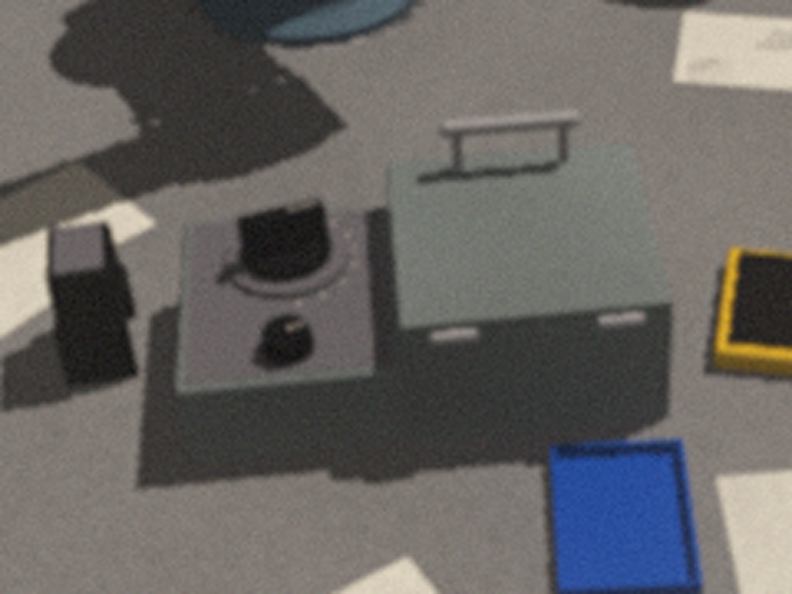

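The top picture shows the lid corners at crop (113,365), (368,433), (428,182) and (180,115), with the handle running from (170,364) to (313,400). The timer disc is at (486,386), its white mark points left, and the broad tick is at (465,455). So the mark sits roughly 80–90° clockwise of off. The scene view agrees: the lid is shut and the stamp stands right of the deck.

```bash
cat > h.py <<'E'
from station import env
import numpy as np, cv2
def proj(im,P):
    c=np.asarray(P,float)@np.array(im["R"]).T+im["t"]; return c[:,:2]/c[:,2:]*[im["fx"],im["fy"]]+[im["cx"],im["cy"]]
def W(p,P):
    P=np.asarray(P,float);c,s=np.cos(p[2]),np.sin(p[2])
    return np.c_[p[0]+c*P[:,0]-s*P[:,1],p[1]+s*P[:,0]+c*P[:,1],P[:,2]]
def ray(im,px,z):
    R=np.array(im["R"]);C=-R.T@im["t"];d=R.T@[(px[0]-im["cx"])/im["fx"],(px[1]-im["cy"])/im["fy"],1];return C+d*(z-C[2])/d[2]
E
python3 - <<'E'
from h import *
from scipy.optimize import least_squares
im=env.get_image("top");sc=env.get_image("scene")
T=np.array([[113,365],[368,433],[428,182],[180,115],[170,364],[313,400],[567,480],[620,240],[465,455]])/3.3+[200,150]
M=np.array([[-90,90,108],[-90,-90,108],[90,-90,108],[90,90,108],[-75,45,143],[-75,-45,143],[-90,-240,70],[90,-240,70],[-35-45,-165,70]])
S=np.array([[402,327],[668,303],[445,128],[577,117],[182,388]])/3.3+[100,130]
N=np.array([[90,-90,104],[90,90,104],[-75,-45,143],[-75,45,143],[90,-240,70]])
f=lambda p:np.r_[(proj(im,W(p,M))-T)[:-1].ravel(),(proj(sc,W(p,N))-S).ravel()]
r=least_squares(f,[480,-50,-.25],loss='soft_l1',x_scale=[100,100,1]);p=r.x;print(p);print(np.round(r.fun,1))
pts=[[-35,-165,107],[-75,0,143],[60,-165,88],[90,0,100]];print(np.round(W(p,pts),1))
k=W(p,pts)[0]
for px in((452,386),(484,386)):print(ray(im,np.array(px)/3.3+[200,150],114)[:2]-k[:2])
for c,i in(("top",im),("scene",sc)):
    g=env.cut_out("timer_grip",c)[0]; print(c,g["pixel"],proj(i,[k-[0,0,8]]))
# mark pixels
a=im["color"].astype(int).sum(2); u=proj(im,[k+[0,0,7]])[0]
yy,xx=np.mgrid[:420,:560];m=(np.hypot(xx-u[0],yy-u[1])<12)&(a>200)
w=np.array([ray(im,(x,y),114)[:2]-k[:2] for x,y in zip(xx[m],yy[m])]);print(np.round(w,0).tolist())
np.save("p.npy",p)
E
```

```text
[ 5.45475211e+02  1.98744234e+01 -2.24456105e-01]
[-1.9  0.6 -1.2  0.4 -0.1 -0.9 -1.4 -0.6  1.4 -0.3 -1.5 -0.6 -0.6  1.5
  0.6 -0.5 -1.3  0.6  0.9 -0.3 -0.9 -0.6 -2.7 -0.5 -3.4  0.7]
[[ 4.746e+02 -1.332e+02  1.070e+02]
 [ 4.724e+02  3.660e+01  1.430e+02]
 [ 5.672e+02 -1.543e+02  8.800e+01]
 [ 6.332e+02 -2.000e-01  1.000e+02]]
[-2.54661885 27.13251321]
[-1.91089155  5.43371045]
top [346.5, 265.8] [[347.83351964 265.998577  ]]
scene [187.9, 202.7] [[184.60145996 198.27248451]]
[[10.0, -24.0], [-0.0, 25.0], [-0.0, 23.0], [-0.0, 20.0], [-0.0, 18.0], [-0.0, 16.0], [-0.0, 14.0], [0.0, 11.0], [0.0, 9.0], [0.0, 7.0], [-3.0, 25.0], [-2.0, 23.0], [-2.0, 20.0], [-2.0, 18.0], [-2.0, 16.0], [-2.0, 14.0], [-2.0, 11.0], [-2.0, 9.0], [-2.0, 7.0]]
```

```bash
python3 -m creep '[[[0.029,-0.0215,0],0],[[0.029,-0.0215,0],0],[[0.029,-0.0215,0],0],[[0.029,-0.0215,0],0],[[0.029,-0.0215,0],0],[[0.029,-0.0215,0],0],[[0.029,-0.0215,0],0],[[0.029,-0.0215,0],0],[[0.029,-0.0215,0],0],[[0.029,-0.0215,0],0]]' 0.05 30; python3 -m creep '[[[0,0,0],-7.15],[[0,0,0],-7.15],[[0,0,0],-7.15],[[0,0,0],-7.15],[[0,0,0],-7.15],[[0,0,0],-7.15],[[0,0,0],-7.15],[[0,0,0],-7.15],[[0,0,0],-7.15],[[0,0,0],-7.15]]'
```

```text
time_s: 1.73
position: [392.4, -249.2, 229.9]
orientation: [3.135, 0.0, 0.298]
force: [0.2, -0.5, 0.3]
grip_width: 50.1
time_s: 2.57
position: [397.7, -239.9, 231.3]
orientation: [3.136, 0.006, 1.554]
force: [0.7, -0.1, -0.7]
grip_width: 50.1
```

```bash
python3 -m creep '[[[0.022,0.015,0],0],[[0.022,0.015,0],0],[[0.022,0.015,0],0],[[0.022,0.015,0],0],[[0.022,0.015,0],0],[[0,0,0],0],[[0,0,0.025],0],[[0,0,0.025],0],[[0,0,0.02],0],[[0,0,0],0]]'; python3 - <<'E'
from h import *
s=env.state();print(np.round(s["position"],1),np.round(s["orientation"],3),np.round(s["joint_pos"],2))
p=np.load("p.npy");t=W(p,[[-35,-165,107]])
out=[]
for c,(x,y) in(("top",(270,200)),("scene",(110,120))):
    im=env.get_image(c);a=im["color"][y:y+120,x:x+130,::-1];out.append(cv2.resize(a,None,fx=3,fy=3,interpolation=cv2.INTER_CUBIC))
    print(proj(im,[s["position"],t[0]]))
cv2.imwrite("pics/c.png",np.hstack(out))
E
```

```text
time_s: 3.4
position: [480.6, -129.1, 162.0]
orientation: [3.128, 0.011, 1.558]
force: [-0.7, -0.4, -0.0]
grip_width: 50.4
[ 480.6 -129.1  162. ] [3.128 0.011 1.558] [-0.39  0.24 -0.29  1.02 -0.    1.2 ]
[[351.57114349 263.8745713 ]
 [348.50556688 266.09387933]]
[[183.74439982 177.47943566]
 [184.19640053 195.57291814]]
```

View pics/c.png

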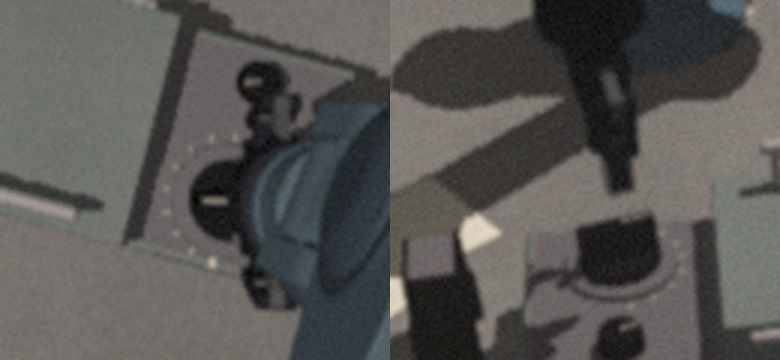

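```bash
python3 -m creep '[[[-0.001,-0.0035,0],0],[[-0.001,-0.0035,0.008],0],[[0,0,0.016],0],[[0,0,0.016],0],[[0,0,0.013],0],[[0,0,0.006],0],[[0,0,0],0],[[0,0,0],0],[[0,0,0],0],[[0,0,0],0]]'
```

```text
time_s: 4.33
position: [481.6, -138.6, 114.3]
orientation: [3.106, 0.021, 1.554]
force: [0.9, 0.4, -0.2]
grip_width: 49.8
```

```bash
python3 - <<'E'
from h import *
for i in range(2):
    s=env.state();print({k:np.round(v,3).tolist() for k,v in s.items()});im=env.get_image("scene")
cv2.imwrite("pics/d.png",cv2.resize(im["color"][110:250,100:300,::-1],None,fx=4,fy=4,interpolation=cv2.INTER_CUBIC))
E
```

```text
{'time_s': 4.333, 'joint_pos': [-0.403, 0.266, -0.392, 0.871, -0.006, 1.184], 'qd': [-0.002, -0.009, 0.014, 0.009, 0.0, -0.001], 'tau': [-0.021, -38.194, 24.424, -0.388, -0.024, 0.0], 'position': [481.562, -138.647, 114.319], 'orientation': [3.106, 0.021, 1.554], 'force': [0.933, 0.444, -0.223], 'ft_torque': [-0.015, 0.004, 0.025], 'grip_width': 49.793}
{'time_s': 4.383, 'joint_pos': [-0.403, 0.266, -0.392, 0.871, -0.006, 1.184], 'qd': [0.002, 0.001, -0.0, -0.005, -0.0, 0.002], 'tau': [0.0, -37.961, 24.242, -0.327, -0.017, -0.001], 'position': [481.759, -138.707, 114.49], 'orientation': [3.105, 0.021, 1.554], 'force': [-0.822, 0.013, -0.283], 'ft_torque': [-0.025, 0.062, 0.009], 'grip_width': 50.134}
```

View pics/d.png

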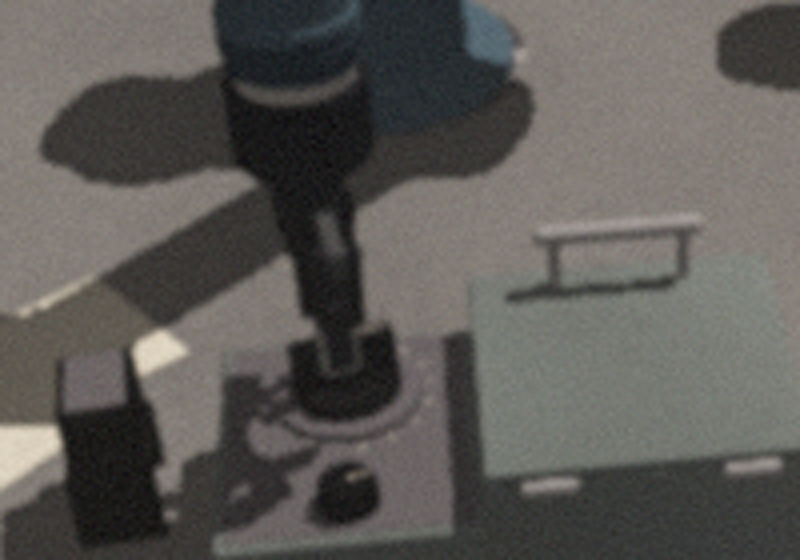

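```bash
python3 -m creep '[[[0.004,-0.004,0],0],[[0.004,-0.004,0],0],[[0.002,-0.003,0.006],0],[[0,0,0.006],0],[[0,0,0.006],0],[[0,0,0.004],0],[[0,0,0],0],[[0,0,0],0],[[0,0,0],0],[[0,0,0],0]]'
```

```text
time_s: 5.27
position: [470.4, -127.5, 89.4]
orientation: [3.106, 0.021, 1.555]
force: [-0.2, -0.2, 1.1]
grip_width: 50.0
```

```bash
python3 -m creep '[[[-0.002,0.002,-0.004],0],[[-0.001,0.001,-0.003],0],[[0,0,0],0],[[0,0,0],0],[[0,0,0],0],[[0,0,0],0],[[0,0,0],0],[[0,0,0],0],[[0,0,0],0],[[0,0,0],0]]' 0.035; python3 -m creep '[[[0,0,0],0],[[0,0,0],0],[[0,0,0],0],[[0,0,0],0],[[0,0,0],0],[[0,0,0],0],[[0,0,0],0],[[0,0,0],0],[[0,0,0],0],[[0,0,0],0]]' 0 30
```

```text
time_s: 6.1
position: [474.7, -131.4, 98.6]
orientation: [3.103, 0.022, 1.555]
force: [0.3, 0.3, 0.5]
grip_width: 35.2
time_s: 6.93
position: [474.6, -131.3, 98.6]
orientation: [3.104, 0.022, 1.555]
force: [1.5, -0.3, 1.1]
grip_width: 13.2
```

```bash
python3 -m creep '[[[0,0,0],-3],[[0,0,0],-4],[[0,0,0],-4],[[0,0,0],-4],[[0,0,0],-4],[[0,0,0],-4],[[0,0,0],-4],[[0,0,0],-4],[[0,0,0],-4],[[0,0,0],0]]' - 40
```

```text
time_s: 7.77
position: [474.4, -131.4, 98.7]
orientation: [3.124, 0.04, 2.194]
force: [-0.3, -0.5, -0.2]
grip_width: 12.7
```

```bash
python3 -m creep '[[[0,0,0],-4],[[0,0,0],-4],[[0,0,0],-4],[[0,0,0],-4],[[0,0,0],-4],[[0,0,0],-4],[[0,0,0],-4],[[0,0,0],-4],[[0,0,0],-4],[[0,0,0],-4]]'; python3 -c "
from station import env
s=env.state();print(s['orientation'],s['ft_torque'],s['joint_pos'])"
```

```text
time_s: 8.6
position: [474.2, -131.3, 98.6]
orientation: [-3.131, 0.041, 2.903]
force: [0.3, -0.2, 0.8]
grip_width: 13.0
[-3.13136412  0.04142905  2.90274954] [ 0.26619119  0.16712578 -0.04617578] [-0.39695841  0.26366297 -0.44194374  0.82266759 -0.00357968 -0.15797951]
```

```bash
python3 -m creep '[[[0,0,0],-3],[[0,0,0],-3],[[0,0,0],-3],[[0,0,0],-3],[[0,0,0],-3],[[0,0,0],-3],[[0,0,0],-3],[[0,0,0],-3],[[0,0,0],-3],[[0,0,0],-3]]'; python3 -c "
from station import env
s=env.state();print(s['orientation'],s['ft_torque'],s['joint_pos'])"
```

```text
time_s: 9.43
position: [476.2, -131.4, 98.6]
orientation: [-3.129, 0.045, -2.955]
force: [1.6, 0.6, 1.1]
grip_width: 13.1
[-3.12850673  0.04479822 -2.95468133] [ 1.3060501  0.9641699 -4.6717029] [-0.4067706   0.26435145 -0.44120777  0.82078066  0.01420439 -0.59307296]
```

The torque of 4.7 N m about the knob's axis means it is on its stop. I'll unwind slightly, release and check.

```bash
python3 -m creep '[[[0,0,0],0],[[0,0,0],0],[[0,0,0],0],[[0,0,0],0],[[0,0,0],0],[[0,0,-0.01],0],[[0,0,-0.025],0],[[0,0,-0.035],0],[[0,0,-0.035],0],[[0,0,-0.03],0]]' 0.06; python3 -m creep '[[[0.01,0,-0.025],0],[[0.03,0,-0.01],0],[[0.035,0,0],0],[[0.035,0,0],0],[[0.035,0,0],0],[[0.02,0,0],0],[[0,0,0],0],[[0,0,0],0],[[0,0,0],0],[[0,0,0],0]]'; python3 - <<'E'
from h import *
o=[]
for c,(x,y) in(("top",(290,200)),("scene",(120,130))):
    im=env.get_image(c);o.append(cv2.resize(im["color"][y:y+130,x:x+130,::-1],None,fx=3,fy=3,interpolation=cv2.INTER_CUBIC))
cv2.imwrite("pics/e.png",np.hstack(o))
E
```

```text
time_s: 10.27
position: [463.3, -127.6, 229.9]
orientation: [-3.138, 0.029, -2.958]
force: [0.6, 0.1, -1.2]
grip_width: 59.8
time_s: 11.1
position: [301.2, -159.9, 271.2]
orientation: [-3.121, 0.047, -2.949]
force: [0.1, -0.3, 0.3]
grip_width: 60.1
```

View pics/e.png

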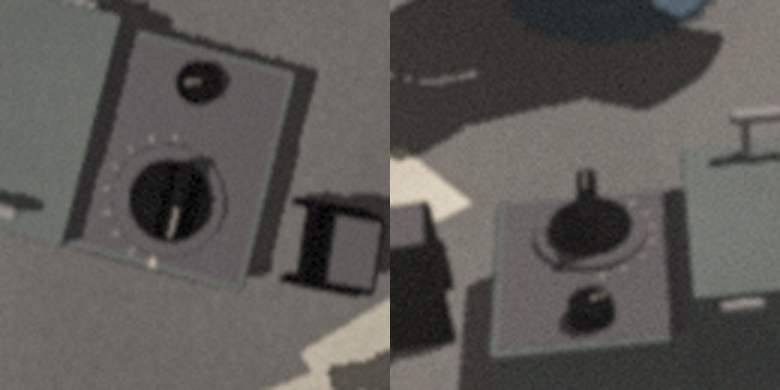

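```bash
python3 - <<'E'
from h import *
p=np.load("p.npy");im=env.get_image("top")
k=W(p,[[-35,-165,114]])[0];u=proj(im,[k])[0];a=im["color"].astype(int).sum(2)
yy,xx=np.mgrid[:420,:560];m=(np.hypot(xx-u[0],yy-u[1])<13)&(a>190)
w=np.array([ray(im,(x,y),114)[:2]-k[:2] for x,y in zip(xx[m],yy[m])]);wt=a[m]-150
print(np.round(w).tolist())
v=cv2.fitLine(w.astype(np.float32),cv2.DIST_L2,0,.01,.01).ravel();print(np.degrees(np.arctan2(v[1],v[0]))%180, np.degrees(p[2])%180)
# lid edge angle check
g=env.cut_out("fan_rim","top")[:1];print([r["pixel"] for r in g])
E
```

```text
[[14.0, -24.0], [12.0, -24.0], [12.0, -27.0], [10.0, -27.0], [8.0, -27.0], [6.0, -27.0], [3.0, -27.0], [3.0, -29.0], [1.0, -29.0], [-1.0, -27.0], [-1.0, -29.0], [-3.0, -27.0], [-6.0, 2.0], [-5.0, -27.0], [-9.0, 5.0], [-9.0, 2.0], [-8.0, 0.0], [-8.0, -27.0], [-11.0, 5.0], [-11.0, 2.0], [-11.0, 0.0], [-10.0, -27.0], [-13.0, 5.0], [-13.0, 2.0], [-13.0, 0.0], [-12.0, -25.0], [-15.0, 5.0], [-15.0, 2.0], [-14.0, -25.0], [-17.0, 7.0], [-17.0, 4.0], [-17.0, 2.0], [-17.0, -22.0], [-20.0, 7.0], [-20.0, 4.0], [-20.0, 2.0], [-19.0, -20.0], [-22.0, 7.0], [-22.0, 4.0], [-22.0, 2.0], [-21.0, -18.0], [-24.0, 7.0], [-24.0, 4.0], [-23.0, -16.0], [-26.0, 7.0], [-26.0, 4.0], [-26.0, -11.0]]
124.28816 167.13961251931514
[[356.4, 227.1]]
```

The mark lies at about 167.5° against the dryer axis's 167.1°, so the timer is at off. In the picture the mark at (174,223) points to the broad tick at (152,263), and the fan knob and stamp haven't moved. Now the handle: go above it with yaw about 1.35.

```bash
python3 -m creep '[[[-0.0225,0.0175,0],0],[[-0.0225,0.0175,0],0],[[-0.0225,0.0175,0],0],[[-0.0225,0.0175,0],0],[[-0.0225,0.0175,0],0],[[-0.0225,0.0175,0],0],[[-0.0225,0.0175,0],0],[[-0.0225,0.0175,0],0],[[-0.0225,0.0175,0],0],[[0,0,0],0]]' 0.06; python3 -m creep '[[[0,0,0],7.1],[[0,0,0],7.1],[[0,0,0],7.1],[[0,0,0],7.1],[[0,0,0],7.1],[[0,0,0],7.1],[[0,0,0],7.1],[[0,0,0],7.1],[[0,0,0],7.1],[[0,0,0],7.1]]';python3 -m creep '[[[0,0,0],7.1],[[0,0,0],7.1],[[0,0,0],7.1],[[0,0,0],7.1],[[0,0,0],7.1],[[0,0,0],7.1],[[0,0,0],0],[[0,0,0],0],[[0,0,0],0],[[0,0,0],0]]'
```

```text
time_s: 12.13
position: [482.0, 43.3, 274.6]
orientation: [-3.121, 0.045, -2.95]
force: [-0.4, -1.3, -0.3]
grip_width: 60.3
time_s: 12.97
position: [483.4, 46.9, 269.8]
orientation: [3.113, 0.03, 2.08]
force: [-0.3, 0.2, 1.1]
grip_width: 59.8
time_s: 13.8
position: [482.8, 46.9, 266.4]
orientation: [3.108, 0.005, 1.336]
force: [-0.1, 0.8, 0.1]
grip_width: 60.0
```

```bash
python3 -m creep '[[[-0.006,-0.004,0.01],0],[[-0.006,-0.004,0.02],0],[[0,0,0.025],0],[[0,0,0.025],0],[[0,0,0.015],0],[[0,0,0],0],[[0,0,0],0],[[0,0,0],0],[[0,0,0],0],[[0,0,0],0]]'; python3 - <<'E'
from h import *
s=env.state();print(s["position"],s["orientation"])
im=env.get_image("scene");print(proj(im,[s["position"]]))
cv2.imwrite("pics/f.png",cv2.resize(im["color"][90:240,200:350,::-1],None,fx=4,fy=4,interpolation=cv2.INTER_CUBIC))
E
```

```text
time_s: 14.63
position: [478.2, 35.3, 172.0]
orientation: [3.1, 0.004, 1.349]
force: [0.5, 0.0, 0.6]
grip_width: 59.7
[478.18943771  35.34936017 172.00518174] [3.10010134 0.00414318 1.34888352]
[[253.07799301 157.7732496 ]]
```

View pics/f.png

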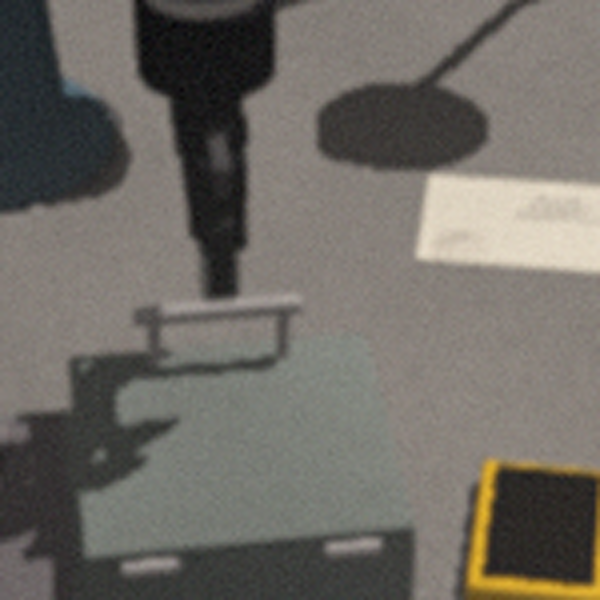

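The finger is over the middle of the handle (bar from (140,312) to (300,300), fingertip at (220,295)). Next: descend and close.

```bash
python3 -m creep '[[[0,-0.003,0.008],0],[[0,-0.002,0.012],0],[[0,0,0.012],0],[[0,0,0.008],0],[[0,0,0],0],[[0,0,0],0],[[0,0,0],0],[[0,0,0],0],[[0,0,0],0],[[0,0,0],0]]'
```

```text
time_s: 15.52
position: [478.6, 36.1, 134.1]
orientation: [3.09, 0.002, 1.35]
force: [0.6, -0.1, -1.1]
grip_width: 59.8
```

```bash
python3 -m creep '[[[0,-0.004,0.004],0],[[0,-0.004,0.003],0],[[0,0,0.002],0],[[0,0,0],0],[[0,0,0],0],[[0,0,0],0],[[0,0,0],0],[[0,0,0],0],[[0,0,0],0],[[0,0,0],0]]' 0.03; python3 -m creep '[[[0,0,0],0],[[0,0,0],0],[[0,0,0],0],[[0,0,0],0],[[0,0,0],0],[[0,0,0],0],[[0,0,0],0],[[0,0,0],0],[[0,0,0],0],[[0,0,0],0]]' 0 30
```

```text
time_s: 16.35
position: [471.0, 37.9, 124.4]
orientation: [3.088, 0.002, 1.35]
force: [0.7, -0.3, 0.3]
grip_width: 30.2
time_s: 17.18
position: [475.2, 36.9, 125.7]
orientation: [3.081, 0.002, 1.348]
force: [0.1, 0.5, -0.9]
grip_width: 9.7
```

```bash
python3 -m creep '[[[0,0.004,-0.011],0],[[0,0.005,-0.011],0],[[0,0.0055,-0.0105],0],[[0,0.0065,-0.010],0],[[0,0.007,-0.0095],0],[[0,0.0075,-0.009],0],[[0,0.008,-0.0085],0],[[0,0.009,-0.008],0],[[0,0,0],0],[[0,0,0],0]]' - 40; cat > chk.py <<'E'
from h import *
s=env.state();P=np.array(s["position"]);r,p_,y=s["orientation"]
cr,sr=np.cos(r),np.sin(r);cp,sp=np.cos(p_),np.sin(p_);cy,sy=np.cos(y),np.sin(y)
R=np.array([[cy,-sy,0],[sy,cy,0],[0,0,1]])@np.array([[cp,0,sp],[0,1,0],[-sp,0,cp]])@np.array([[1,0,0],[0,cr,-sr],[0,sr,cr]])
G=P-19*R[:,2];q=np.load("p.npy");d=G-W(q,[[90,0,100]])[0];c,s_=np.cos(q[2]),np.sin(q[2])
b=d[0]*c+d[1]*s_;lat=-d[0]*s_+d[1]*c;a=np.degrees(np.arctan2(d[2],-b))
print("rel hinge",np.round([b,lat,d[2]]),"r",round(float(np.hypot(b,d[2])),1),"lid deg",round(a-14.6,1),"ori",np.round([r,p_,y],3),"F",np.round(s["force"],1),"w",s["grip_width"],"q",np.round(s["joint_pos"],2))
for st in range(4,41,4):
    m=np.radians(a+st-2);D=11.9*np.array([np.sin(m)*c,np.sin(m)*s_,np.cos(m)]);print(st,np.round(R.T@D,1))
E
python3 chk.py
```

```text
time_s: 18.02
position: [511.6, 28.1, 198.3]
orientation: [3.11, 0.004, 1.348]
force: [-0.6, 0.8, -2.2]
grip_width: 9.4
rel hinge [-125.    1.  117.] r 171.8 lid deg 28.5 ori [3.11  0.004 1.348] F [-0.6  0.8 -2.2] w 9.382220881576217 q [-0.06  0.24 -0.2   1.1  -0.01  1.73]
4 [-0.   8.7 -8.1]
8 [-0.   9.2 -7.5]
12 [-0.   9.7 -6.8]
16 [-0.  10.2 -6.1]
20 [-0.  10.6 -5.4]
24 [-0.  10.9 -4.7]
28 [-0.  11.2 -3.9]
32 [-0.  11.5 -3.1]
36 [-0.  11.7 -2.3]
40 [-0.  11.8 -1.5]
```

Tracking well: radius 171.8 mm, lid at 28°.

```bash
python3 -m creep '[[[0,0.0085,-0.008],0],[[0,0.009,-0.0075],0],[[0,0.0095,-0.007],0],[[0,0.010,-0.006],0],[[0,0.0105,-0.0055],0],[[0,0.011,-0.0045],0],[[0,0.011,-0.004],0],[[0,0.0115,-0.003],0],[[0,0,0],0],[[0,0,0],0]]'; python3 chk.py
```

```text
time_s: 18.85
position: [563.7, 15.5, 239.1]
orientation: [-3.121, 0.007, 1.351]
force: [-1.2, 0.6, 0.1]
grip_width: 9.3
rel hinge [-71.  -0. 158.] r 173.2 lid deg 51.2 ori [-3.121  0.007  1.351] F [-1.2  0.6  0.1] w 9.306747611111273 q [-0.08  0.37  0.09  1.31 -0.    1.71]
4 [-0.1 10.9 -4.7]
8 [-0.1 11.2 -3.9]
12 [-0.1 11.5 -3.1]
16 [-0.1 11.7 -2.3]
20 [-0.1 11.8 -1.5]
24 [-0.1 11.9 -0.7]
28 [-0.  11.9  0.1]
32 [-0.  11.9  1. ]
36 [-0.  11.8  1.8]
40 [-0.  11.6  2.6]
```

```bash
python3 -m creep '[[[0,0.011,-0.0045],0],[[0,0.0115,-0.004],0],[[0,0.0115,-0.003],0],[[0,0.012,-0.002],0],[[0,0.012,-0.0015],0],[[0,0.012,-0.001],0],[[0,0.012,0],0],[[0,0.012,0.0005],0],[[0,0.012,0.001],0],[[0,0,0],0]]'; python3 chk.py
```

```text
time_s: 19.68
position: [655.4, -6.7, 252.0]
orientation: [-3.101, 0.013, 1.352]
force: [2.3, 0.5, -1.2]
grip_width: 9.5
rel hinge [ 24.  -1. 171.] r 172.7 lid deg 83.3 ori [-3.101  0.013  1.352] F [ 2.3  0.5 -1.2] w 9.48881297326664 q [-0.1   0.6   0.49  1.5  -0.01  1.69]
4 [-0.  11.8  1.6]
8 [-0.  11.7  2.4]
12 [-0.  11.5  3.2]
16 [-0.  11.2  4. ]
20 [ 0.  10.9  4.8]
24 [ 0.  10.5  5.5]
28 [ 0.  10.1  6.2]
32 [0.  9.7 6.9]
36 [0.1 9.2 7.6]
40 [0.1 8.6 8.2]
```

```bash
python3 -m creep '[[[0,0.012,0.0015],0],[[0,0.0115,0.0025],0],[[0,0.0115,0.003],0],[[0,0.011,0.004],0],[[0,0.011,0.005],0],[[0,0,0],0],[[0,0,0],0],[[0,0,0],0],[[0,0,0],0],[[0,0,0],0]]'; python3 chk.py
```

```text
time_s: 20.52
position: [709.0, -19.6, 234.2]
orientation: [-3.103, 0.016, 1.352]
force: [2.3, -1.7, -0.5]
grip_width: 9.6
rel hinge [ 79.  -2. 153.] r 172.3 lid deg 102.7 ori [-3.103  0.016  1.352] F [ 2.3 -1.7 -0.5] w 9.578768599688091 q [-0.11  0.75  0.71  1.57 -0.01  1.68]
4 [ 0.  10.6  5.4]
8 [ 0.1 10.2  6.1]
12 [0.1 9.7 6.8]
16 [0.1 9.2 7.5]
20 [0.1 8.7 8.1]
24 [0.1 8.1 8.7]
28 [0.1 7.5 9.3]
32 [0.1 6.8 9.8]
36 [ 0.1  6.1 10.2]
40 [ 0.1  5.4 10.6]
```

```bash
python3 -m creep '[[[0,0.005,0.003],0],[[0,0.005,0.003],0],[[0,0.005,0.003],0],[[0,0.005,0.003],0],[[0,0.005,0.003],0],[[0,0.005,0.003],0],[[0,0.005,0.003],0],[[0,0.005,0.003],0],[[0,0.005,0.003],0],[[0,0.005,0.003],0]]'; python3 chk.py | head -1
```

```text
time_s: 21.35
position: [709.9, -19.9, 233.1]
orientation: [-3.037, 0.019, 1.358]
force: [-16.1, 1.9, 16.1]
grip_width: 9.4
rel hinge [ 81.  -2. 152.] r 172.3 lid deg 103.5 ori [-3.037  0.019  1.358] F [-16.1   1.9  16.1] w 9.370679949117424 q [-0.11  0.86  0.91  1.73 -0.01  1.67]
```

The lid is on its stop (23 N, no more motion). Next I let the force relax, release a little and slide up.

```bash
python3 -m creep '[[[0,-0.001,0],0],[[0,0,0],0],[[0,0,0],0],[[0,0,0],0],[[0,0,0],0],[[0,0,0],0],[[0,0,-0.005],0],[[0,0,-0.008],0],[[0,0,-0.008],0],[[0,0,0],0]]' 0.024; python3 chk.py | head -1;  python3 - <<'E'
from h import *
im=env.get_image("scene")
cv2.imwrite("pics/g.png",cv2.resize(im["color"][60:240,170:350,::-1],None,fx=3.3,fy=3.3,interpolation=cv2.INTER_CUBIC))
E
```

```text
time_s: 22.18
position: [709.7, -19.0, 252.8]
orientation: [-3.032, 0.019, 1.36]
force: [0.2, 0.2, 0.1]
grip_width: 24.0
rel hinge [ 81.  -1. 172.] r 189.8 lid deg 100.6 ori [-3.032  0.019  1.36 ] F [0.2 0.2 0.1] w 24.012143788401307 q [-0.11  0.89  1.04  1.83 -0.01  1.67]
```

View pics/g.png

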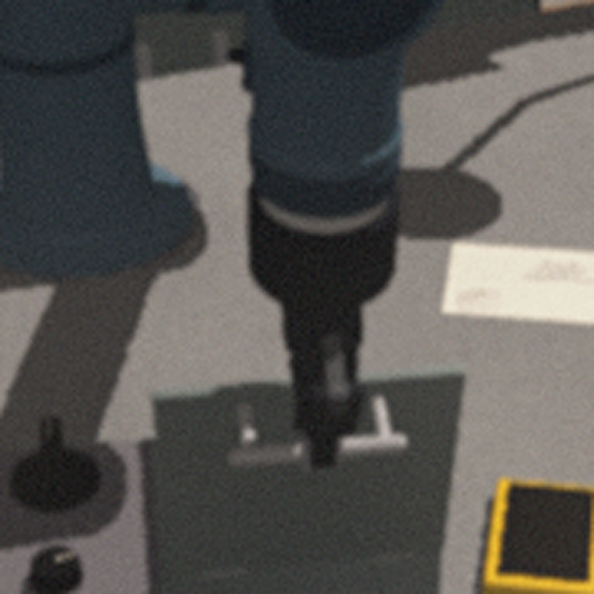

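```bash
python3 -m creep '[[[0,-0.001,-0.008],0],[[0,-0.001,-0.008],0],[[0,-0.001,-0.007],0],[[0,-0.001,-0.006],0],[[0,0,0],0],[[0,0,0],0],[[0,0,0],0],[[0,0,0],0],[[0,0,0],0],[[0,0,0],0]]'; python3 chk.py | head -1
```

```text
time_s: 23.07
position: [707.0, -18.4, 274.9]
orientation: [-3.03, 0.019, 1.36]
force: [1.2, 0.3, 0.1]
grip_width: 24.6
rel hinge [ 78.  -1. 194.] r 209.0 lid deg 97.3 ori [-3.03   0.019  1.36 ] F [1.2 0.3 0.1] w 24.591712181011392 q [-0.11  0.95  1.21  1.95 -0.01  1.67]
```

```bash
python3 -m creep '[[[0,0,0],0],[[0,0,0],0],[[0,0,0],0],[[0,0,0],0],[[0,0,0],0],[[0,-0.003,0],0],[[0,-0.003,0],0],[[0,-0.002,0],0],[[0,0,0],0],[[0,0,0],0]]' 0 20; python3 chk.py | head -1
```

```text
time_s: 23.9
position: [699.3, -16.7, 275.3]
orientation: [-3.03, 0.019, 1.36]
force: [-0.4, -0.0, -0.5]
grip_width: -0.2
rel hinge [ 70.  -1. 194.] r 206.5 lid deg 95.3 ori [-3.03   0.019  1.36 ] F [-0.4 -0.  -0.5] w -0.1759219459078151 q [-0.11  0.89  1.08  1.88 -0.01  1.67]
```

```bash
python3 -m creep '[[[0,-0.001,-0.005],0],[[0,-0.001,-0.005],0],[[0,-0.001,-0.004],0],[[0,-0.001,-0.003],0],[[0,0,0],0],[[0,0,0],0],[[0,0,0],0],[[0,0,0],0],[[0,0,0],0],[[0,0,0],0]]'; python3 chk.py | head -1
```

```text
time_s: 24.73
position: [696.6, -16.1, 291.1]
orientation: [-3.028, 0.019, 1.36]
force: [0.8, -0.5, -0.7]
grip_width: -0.4
rel hinge [ 67.  -1. 210.] r 220.5 lid deg 93.2 ori [-3.028  0.019  1.36 ] F [ 0.8 -0.5 -0.7] w -0.3877936214762372 q [-0.11  0.93  1.22  1.98 -0.01  1.67]
```

Joint 3 is close to its limit. The fingers are 14 mm above the lid edge, so I'll pull back towards the robot, which relieves it.

```bash
python3 -m creep '[[[0,-0.005,0],0],[[0,-0.008,0],0],[[0,-0.010,0],0],[[0,-0.015,-0.003],0],[[0,-0.02,-0.005],0],[[0,-0.03,-0.005],0],[[0,-0.035,-0.005],0],[[0,-0.035,0],0],[[0,-0.035,0],0],[[0,-0.03,0],0]]'; python3 -m creep '[[[0,-0.03,0],0],[[0,-0.03,0],0],[[0,-0.02,0],0],[[0,0,0],0],[[0,0,0],0],[[0,0,0],0],[[0,0,0],0],[[0,0,0],0],[[0,0,0],0],[[0,0,0],0]]'; python3 chk.py | head -1
python3 - <<'E'
from h import *
o=[]
for c,(x,y) in(("top",(200,100)),("scene",(100,80))):
    im=env.get_image(c);o.append(cv2.resize(im["color"][y:y+240,x:x+240,::-1],(400,400),interpolation=cv2.INTER_CUBIC))
cv2.imwrite("pics/i.png",np.hstack(o))
# lid angle fit from scene: plate corners for 1.8
p=np.load("p.npy")
for th in(1.6,1.7,1.8):
    L=[[90-180*np.cos(th)+z*np.sin(th),y,100+180*np.sin(th)+z*np.cos(th)] for y in(90,-90) for z in(0,)]
    L+=[[90-165*np.cos(th)+43*np.sin(th),y,100+165*np.sin(th)+43*np.cos(th)] for y in(45,-45)]
    print(th,np.round((proj(im,W(p,L))-[100,80])/.6+[400,0]).tolist())
E
```

```text
time_s: 25.57
position: [476.9, 30.7, 327.9]
orientation: [-3.027, 0.019, 1.357]
force: [-0.1, 0.5, -0.7]
grip_width: 0.4
time_s: 26.4
position: [392.2, 49.0, 339.8]
orientation: [-3.034, 0.018, 1.358]
force: [-0.2, 0.2, -0.8]
grip_width: 0.1
rel hinge [-244.   -5.  259.] r 355.5 lid deg 32.1 ori [-3.034  0.018  1.358] F [-0.2  0.2 -0.8] w 0.11587465318181053 q [-0.04  0.1  -0.01  1.57  0.    1.75]
1.6 [[745.0, 126.0], [590.0, 139.0], [712.0, 163.0], [633.0, 170.0]]
1.7 [[748.0, 136.0], [591.0, 150.0], [715.0, 175.0], [635.0, 182.0]]
1.8 [[750.0, 147.0], [592.0, 161.0], [717.0, 188.0], [637.0, 196.0]]
```

View pics/i.png

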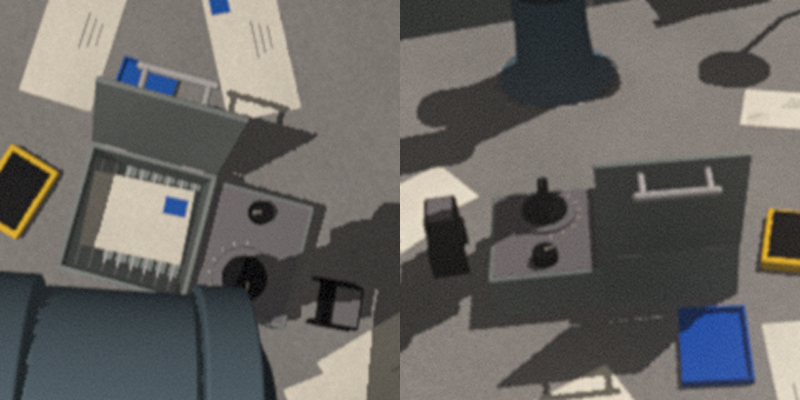

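The lid corners at (750,156) and (595,167) and the handle at (637,195)–(717,187) match the projection for 1.8 rad. The timer bar still points to the front, the loose items look unmoved, and the arm is clear.

```bash
python3 -c "
from station import env
env.hand_in()"
```

```text
the job is handed in; nothing more can be done
```

I turned the timer to off with the lid still shut, opened the lid to its stop and let go. The job was handed in at about 26.5 s of the 58 s allowed.

- **Timer:** I gripped the bar and turned it anticlockwise until it hit its stop, where the torque reached about 4.7 N m. The fingers twisted somewhat on the bar after that. Afterwards the white mark lay at about 167.5°, against 167.1° for the dryer's axis. I read that angle by eye from the mark's pixels, because the automatic line fit took in stray pixels and gave 124°, so I dropped it. The reading is good to a few degrees.
- **Lid:** I swung it open by the handle until it stopped moving at about 23 N, at roughly 103.5° (1.8 rad). In the last picture the handle is within 1 pixel of where it should be at 1.8 rad. The lid's top corners are 6–9 pixels lower than I calculated, in a picture enlarged 1.7 times.
- **Everything else:** the fan knob, stamp, ink pad and pad cover looked untouched in the last picture. That was by eye; I did not measure their positions again.
- **Joint range:** joint 3 read 1.22 while I lifted the fingers clear of the lid. That is right at the end of its range at the two decimals I printed, so I can't rule out a marginal overrun.

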